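# Load the lidded moulds into the warming drawer

## Robot

A 6-joint arm with a two-finger parallel gripper is mounted at the origin on the work surface. World frame = base frame: x ahead of the robot, y to its left, z up, the work surface at z = 0. Lengths are in mm, angles in rad, forces in N, time in s.
With the tool pointing down it reaches from about 425 to 925 mm from the base axis. Payload 12.5 kg.
Tool frame: the origin (TCP) lies midway between the tips of the shut fingers; the grasp point (between the pads) lies 19 mm behind it (r.grasp_offset is the distance from the TCP to the grasp point, in mm); x points along the fingers, z is the direction in which the jaws open and shut, and the axes are right-handed (so a half turn about x gives the same grasp; the last joint's range is limited). The gripper opens to 85 mm and grips with 20 to 120 N. Pads are 22 mm wide; open, the fingers measure 114 mm over their backs; the gripper's body (76 mm by 85 mm) begins 54 mm behind the grasp point. The pads swing forward as they close: fully open they stand 13 mm farther back than shut.
Start: joints at [1.215, 0.491, 1.559, -0, 1.092, -0.106], TCP at [154.488, 605.622, 231.327] pointing down, gripper open.
Joint ranges: [-3.1, 3.1], [-0.84, 2.19], [0.05, 2.79], [-1.13, 4.28], [0.06, 2.93], [-2.69, 2.69]. Speed limits (rad/s): [2.22, 2.22, 2.79, 3.14, 3.14, 3.14].

## Interface

Orientations are given as a 3x3 rotation matrix whose columns are the frame's x, y, z axes.
In Python, from plant import r gives the robot as it stands.
- The arm moves only by the tool jog_arm, never from a script. Its argument "deltas" is a list of rows, each an object of numbers: "hand": the finger opening in cm, from 0 to 8.54; "dx", "dy", "dz": the shift along the tool's x, y, z in cm; "rx", "ry", "rz": the turn, a rotation vector about the tool's x, y, z in rad. A call has 1 to 5 rows; each row is the pose to reach, as a shift and turn from the pose measured when the call began, along the tool's axes at that moment; what a row does not reach only later rows make up. A row lasts 1/8 s, in which the tool goes at most 62.5 mm and 10.7 degrees, less where a joint would pass 70% of its speed; a pose out of reach is approached as far as the arm can. A call with a gripper value outside its range is refused whole. The fingers move at their own pace and stop on an object; "newtons" is the grip in N (left out, the last holds). Time passes only in rows, so rows that repeat a pose let the fingers close. It gives the time, the measured TCP pose, the force and the opening at its end, in the units of the state.
- r.read_state(): the state, without advancing time (a new reading comes with each control period).
- r.camera(name): name is "side" or "top" or "wrist"; returns the picture (480x640x3 uint8, red, green, blue); there is no depth.
- r.calibration(name): a dict with "intrinsics" (3x3 intrinsics, pixels), "R" (3x3) and "t" (3): a world point X has camera coordinates R X + t; the wrist camera has in their place "mount" (4x4, takes a point from camera to tool coordinates, whose origin is the TCP and whose axes are the tool frame's). Camera axes: x right, y down, z forward; pixel columns grow to the right and rows downward; lengths in mm; the calibration is good to about 2 mm. A picture is of the moment at which its call begins: read the wrist's pose just before it. calibration takes no time and is no camera call.
- r.close_job(): hands the job in, once; it reports no verdict.
The state is a dict: "time": time; "joint_positions": joint angles; "qd": joint speeds; "effort": joint torques, N m; "tcp_pos": TCP position; "tcp_rot": TCP orientation; "contact_force": force on the tool from outside, world axes, zero at the start; "wrist_torque": the same for the moment, N m; "opening": finger opening in mm.
Only numpy, scipy, OpenCV 4.12 (cv2) and the standard library are available. Lean on these libraries where they do the work, as an engineer would, in place of code of your own. Each camera call takes 0.05 s, during which the arm holds its last target. There are 200 camera calls.

## Task

Stand the three lidded steel moulds (one large, two small) in the fitting pockets of the pulled-out warming drawer, each fully down in its pocket and upright. The pocket plate is clamped somewhere along its sideways adjustment, so feel or look for where the pockets really are. When all three are in, push the drawer gently fully shut without slamming it, and leave the other things on the worktop where they are.

Things in the scene. Friction and masses are not known exactly. Their poses are not given: they have to be found in the camera images.
- tray_ref (a point): point on the drawer's tray (moves with it), in the middle of the tray, level with the top of the dark steel pocket plate, 45 mm above the table. x points horizontally into the unit (the way the tray shuts), y sideways along the row of pockets, z up. The tray's front panel (8 mm thick, top 40 mm above this point) stands 75 mm from it in -x
- pocket_large (a point): where the large (65 mm diameter) round pocket's mouth would be if the pocket plate were in the middle of its adjustment (tray_ref x = 0, y = +82 mm, z = 0; 2 mm chamfer). Plate: 110 mm in x, 250 mm in y, 25 mm thick, clamped up to 12 mm off its middle in +y or -y; all pockets shift together and this shift is not tracked
- pocket_middle (a point): where the middle, small (53 mm diameter) round pocket's mouth would be if the pocket plate were in the middle of its adjustment (tray_ref x = 0, y = -8 mm, z = 0; 2 mm chamfer). The true pocket is shifted with the plate
- pocket_end (a point): where the end, small (53 mm diameter) round pocket's mouth would be if the pocket plate were in the middle of its adjustment (tray_ref x = 0, y = -88 mm, z = 0; 2 mm chamfer). The true pocket is shifted with the plate. In all pockets the tray's floor is 25 mm below the plate's top: a seated mould's top is 55 mm above the plate
- tray_bar (a point): middle of the tray's horizontal handle bar, 12 mm thick, 180 mm long in y, 56 mm in front of the unit's face when shut, 73 mm above the table (131 mm from tray_ref in -x); same axes as tray_ref
- tray (a joint): how far the tray is pulled out of the unit in m: 0 is fully shut, 0.195 fully out; it slides stiffly, with about 8 N of friction, and stays where it is left
- warmer: low stainless warming drawer unit, fixed, 260 mm deep (x), 330 mm wide (y), 135 mm high; origin at the centre of its underside, its open front (at x = -130 mm) from which the tray slides faces its -x; the opening's roof is 117 mm above the table, seated moulds (tops at 100 mm) pass below it, unseated ones do not
- mould_large: closed, straight-sided round steel mould with a flat lid, 62 mm diameter, 80 mm tall, foot edge bevelled 2 mm, about 300 g, standing upright on the table; origin at the centre of its underside, z up its axis
- mould_a: closed, straight-sided round steel mould with a flat lid, 50 mm diameter, 80 mm tall, foot edge bevelled 2 mm, about 200 g, standing upright on the table; origin at the centre of its underside, z up its axis
- mould_b: closed, straight-sided round steel mould with a flat lid, 50 mm diameter, 80 mm tall, foot edge bevelled 2 mm, about 200 g, standing upright on the table; origin at the centre of its underside, z up its axis
- mill: bystander: dark wooden pepper mill, 48 mm wide, 115 mm tall; origin under its foot
- can: bystander: spray can with white label, 54 mm diameter, 150 mm tall; origin under its foot
- ramekin: bystander: white open ceramic ramekin, 84 mm across, 50 mm tall; origin under its foot
- spatula: bystander: white-handled spatula, 260 mm long, lying flat along its x axis
Things that resemble listed ones, but are neither listed nor needed, are in the scene too. Leave any yellow look-alike of the mould_large alone. What is shaped like the mould_a but green is not meant.

How it is judged:
By the outcome, as a careful person would: the job done as asked, in the order asked, and still so for the second after the job is handed in, with the robot touching nothing.
It also fails if it takes over 72 s, if anything falls off the work surface, if the arm or the gripper's body presses on something with over 40 N, if the wrist force passes 120 N, or if a joint passes its speed limit or range.

## Working session

There is one attempt and no reset: what is moved stays moved. The work goes in short steps, Python scripts to look and compute and a tool call to move; the robot and the scene stay as the last step left them, time stands still between calls to the robot, and variables do not carry over. Pictures are saved under pics/ and viewed, about 8 in all and at most 12, crops included, and the job is handed in when it is done.

Besides the shell and the picture viewer there is one more tool, called as name(argument=value, ...) on one line, values as JSON. jog_arm: Moves the arm, as the interface text tells. Its arguments: {"type":"object","properties":{"deltas":{"type":"array","items":{"type":"object","properties":{"hand":{"type":"number"},"dx":{"type":"number"},"dy":{"type":"number"},"dz":{"type":"number"},"rx":{"type":"number"},"ry":{"type":"number"},"rz":{"type":"number"}}}},"newtons":{"type":"number"}},"required":["deltas"]}

```bash
ls; mkdir -p pics
python3 - <<'E'
from plant import r
import cv2,numpy as np
s=r.read_state();print(s['time'],s['tcp_pos'],np.round(s['tcp_rot'],3).tolist(),s['opening'],r.grasp_offset)
for n in('top','side','wrist'):
    im=r.camera(n);cv2.imwrite(f'pics/{n}0.png',im[...,::-1]);c=r.calibration(n);print(n,{k:np.round(v,3).tolist() for k,v in c.items()})
E
```

```text
pics
0.0 [154.40073558 605.37104492 230.7066149 ] [[-0.0, -0.969, 0.247], [-0.001, 0.247, 0.969], [-1.0, 0.0, -0.001]] 85.44212739998196 18.700000000000003
top {'intrinsics': [[535.822, 0.0, 316.99], [0.0, 535.822, 234.403], [0.0, 0.0, 1.0]], 'R': [[0.027, -1.0, 0.003], [-0.99, -0.027, -0.137], [0.137, 0.001, -0.991]], 't': [-10.612, 555.851, 1319.511]}
side {'intrinsics': [[543.692, 0.0, 319.851], [0.0, 543.692, 246.305], [0.0, 0.0, 1.0]], 'R': [[-0.997, -0.073, -0.006], [-0.043, 0.642, -0.766], [0.06, -0.764, -0.643]], 't': [558.133, 109.787, 1180.906]}
wrist {'intrinsics': [[391.914, 0.0, 322.267], [0.0, 391.914, 231.845], [0.0, 0.0, 1.0]], 'mount': [[-0.001, -0.291, 0.957, -142.237], [0.001, -0.957, -0.291, 73.56], [1.0, 0.001, 0.001, -0.535], [0.0, 0.0, 0.0, 1.0]]}
```

View pics/top0.png

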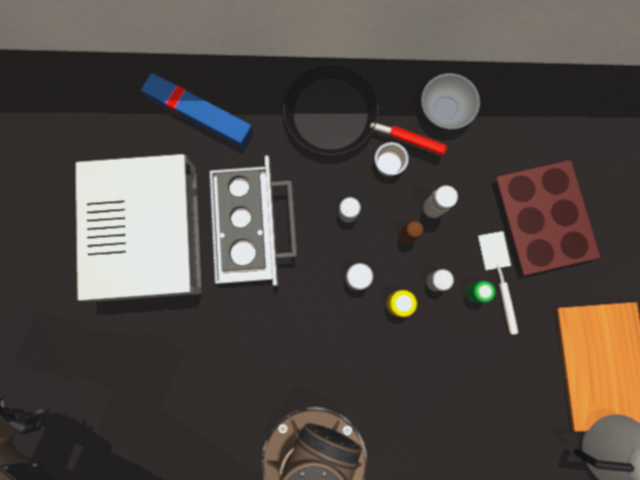

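View pics/side0.png

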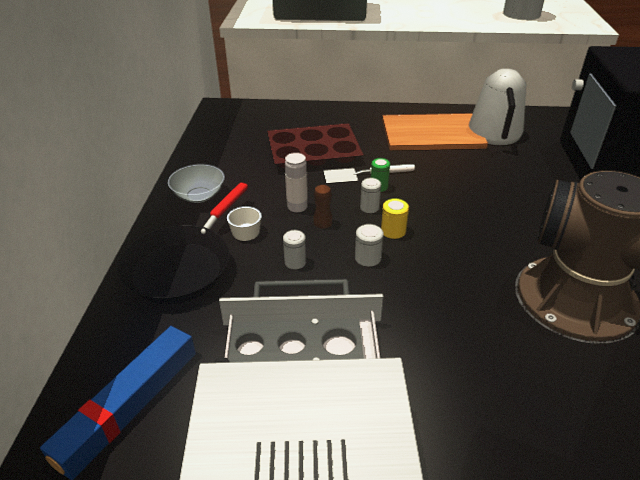

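Grey-mould candidates in the top view are (349,209) small, (359,277) large and (442,280) small. The look-alikes to leave are yellow (403,303), green (483,292), the can (445,197), the mill (413,230) and the ramekin (391,159). The three grey-lidded ones fit the description. Next I'll check them in a close crop and measure.

```bash
cat > h.py <<'E'
from plant import r
import cv2,numpy as np
def cam(n,s=None):
    c=r.calibration(n);K=np.array(c['intrinsics'])
    if n!='wrist':
        R=np.array(c['R']);return K,R.T,-R.T@np.array(c['t'])
    s=s or r.read_state();M=np.array(c['mount']);T=np.array(s['tcp_rot'])
    return K,T@M[:3,:3],T@M[:3,3]+np.array(s['tcp_pos'])
def ray(C,uv,z):
    K,A,o=C;uv=np.atleast_2d(np.asarray(uv,float))
    d=(A@np.linalg.inv(K)@np.c_[uv,np.ones(len(uv))].T).T
    return o+d*((z-o[2])/d[:,2])[:,None]
def proj(C,X):
    K,A,o=C;p=(K@(A.T@(np.atleast_2d(X)-o).T)).T;return p[:,:2]/p[:,2:]
def circ(P):
    A=np.c_[2*P[:,:2],np.ones(len(P))];s=np.linalg.lstsq(A,(P[:,:2]**2).sum(1),rcond=None)[0]
    return s[0],s[1],np.sqrt(s[2]+s[0]**2+s[1]**2)
def shot(n,name):
    s=r.read_state();im=r.camera(n);cv2.imwrite(f'pics/{name}.png',im[...,::-1]);return im,cam(n,s)
E
python3 - <<'E'
from h import *
im=cv2.imread('pics/top0.png');C=cam('top')
g=cv2.cvtColor(im,cv2.COLOR_BGR2GRAY)
for nm,(u,v) in dict(a=(349,209),L=(359,277),b=(442,280),yel=(403,303),green=(483,292)).items():
    m=np.zeros_like(g);m[v-20:v+20,u-20:u+20]=(g[v-20:v+20,u-20:u+20]>170)
    cs=max(cv2.findContours(m,0,cv2.CHAIN_APPROX_NONE)[0],key=cv2.contourArea)[:,0]
    print(nm,np.round(circ(ray(C,cs,80)),1), cs.min(0),cs.max(0))
# tray: bright pocket floors z=20, plate dark
for (u,v) in [(239,187),(241,217),(243,252)]:
    m=np.zeros_like(g);m[v-17:v+17,u-20:u+20]=(g[v-17:v+17,u-20:u+20]>150)
    cs=min([c for c in cv2.findContours(m,0,cv2.CHAIN_APPROX_NONE)[0] if cv2.contourArea(c)>80],key=lambda c:abs(c[:,0].mean(0)-[u,v]).sum())[:,0]
    print('pocket',cs.min(0),cs.max(0),np.round(circ(ray(C,cs,20)),1),np.round(circ(ray(C,cs,45)),1))
a=cv2.resize(im[140:310,200:300],None,fx=3.4,fy=3.4,interpolation=2)
b=cv2.resize(im[180:320,330:500],None,fx=2.2,fy=2.2,interpolation=2)
o=np.zeros((600,800,3),np.uint8);o[:a.shape[0],:a.shape[1]]=a;o[:b.shape[0],350:350+b.shape[1]]=b
s=cv2.imread('pics/side0.png')[170:280,260:420];s=cv2.resize(s,None,fx=2.4,fy=2.4);o[320:320+s.shape[0],350:350+s.shape[1]]=s
cv2.imwrite('pics/crop1.png',o)
E
```

```text
a [620.9 -75.1  22.7] [341 198] [359 216]
L [ 451.6 -101.8   28.7] [348 264] [371 288]
b [ 448.3 -304.2   22.7] [434 270] [452 289]
yel [ 389.  -208.3   28.7] [391 291] [415 315]
green [ 422.7 -405.6   16.1] [478 284] [491 298]
pocket [229 179] [248 196] [676.3 210.6  23.5] [670.6 206.8  23.1]
pocket [231 209] [250 227] [596.1 202.2  24. ] [592.  198.6  23.6]
pocket [231 241] [255 265] [506.  192.7  30.5] [503.5 189.2  29.9]
```

View pics/crop1.png

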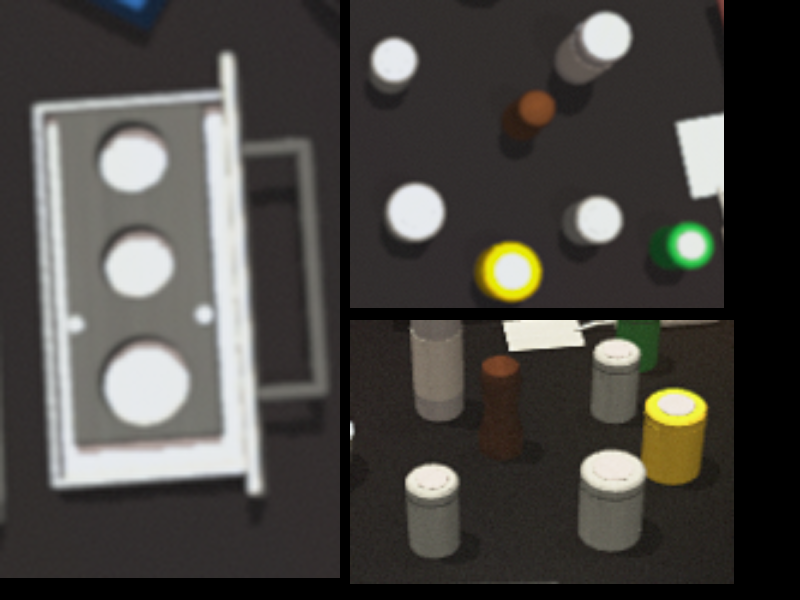

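The crop shows three grey moulds with plain white lids (349,209 / 359,277 / 442,280). The yellow and green ones and the tall can are clearly different. The plate is shifted away from the tray's robot-side end. I'll move above the tray to look at the pockets from close by.

jog_arm(deltas=[{"dy":-5.2,"dz":-2.9,"rx":-0.17},{"dy":-10.3,"dz":-5.8,"rx":-0.354},{"dy":-15.5,"dz":-8.7,"rx":-0.354},{"dy":-20.6,"dz":-11.5,"rx":-0.354},{"dy":-25.6,"dz":-14.4,"rx":-0.354}])

```text
invalid input at $.deltas[0]: expected keys hand, dx, dy, dz, rx, ry, rz
```

jog_arm(deltas=[{"dy":-4.5,"dz":-4.5},{"dy":-9,"dz":-9},{"dy":-13.5,"dz":-13.5},{"dy":-19,"dz":-22.3},{"dy":-19,"dz":-22.3}])

```text
invalid input at $.deltas[0]: expected keys hand, dx, dy, dz, rx, ry, rz
```

```bash
cat >> h.py <<'E'
def to(p,ang=None):
    """tool-axis cm shift to world TCP p and rx to have jaw axis at ang (deg, mod 180)"""
    s=r.read_state();T=np.array(s['tcp_rot']);d=T.T@(np.array(p)-s['tcp_pos'])/10
    a=np.degrees(np.arctan2(T[1,2],T[0,2]));w=0 if ang is None else -np.radians((ang-a+90)%180-90)
    print('at',np.round(s['tcp_pos'],1),'ang',round(a,1),'-> dxyz',np.round(d,2),'rx',round(w,3),'t',round(s['time'],2),'F',np.round(s['contact_force'],1),'open',round(s['opening'],1))
E
python3 - <<'E'
from h import *
im,C=shot('wrist','w1');to([580,200,230],96)
for X in ([676,210,45],[596,202,45],[506,192,45]):print(proj(C,X))
E
```

```text
at [154.4 605.5 231. ] ang 75.7 -> dxyz [  0.11 -51.26 -28.77] rx -0.355 t 0.2 F [ 0.  -0.2 -0. ] open 84.9
[[127.10403353 655.13288605]]
[[ 96.31248976 616.2031579 ]]
[[ 57.40786067 568.14583644]]
```

View pics/w1.png

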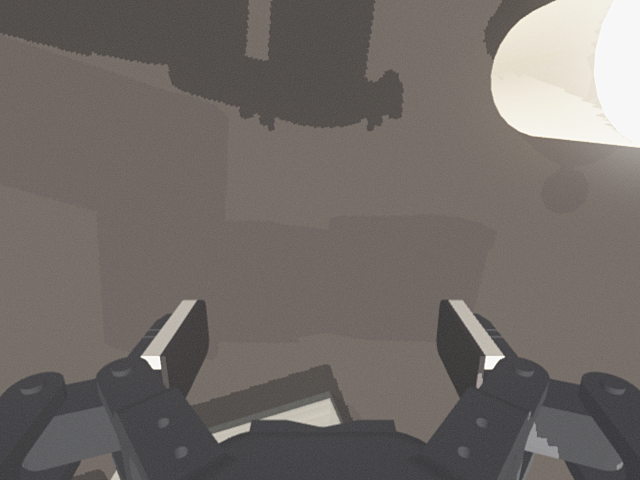

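The view shows the arm hasn't moved: the rows were refused because every key is required. I'll resend them with all keys filled in.

jog_arm(deltas=[{"hand":8.5,"dx":0,"ry":0,"rz":0,"dy":-5.2,"dz":-2.9,"rx":-0.17},{"hand":8.5,"dx":0,"ry":0,"rz":0,"dy":-10.3,"dz":-5.8,"rx":-0.354},{"hand":8.5,"dx":0,"ry":0,"rz":0,"dy":-15.5,"dz":-8.7,"rx":-0.354},{"hand":8.5,"dx":0,"ry":0,"rz":0,"dy":-20.6,"dz":-11.5,"rx":-0.354},{"hand":8.5,"dx":0,"ry":0,"rz":0,"dy":-25.6,"dz":-14.4,"rx":-0.354}])

```text
time: 0.82
tcp_pos: [368.1, 401.2, 231.1]
tcp_rot: [[-0.0, -0.995, -0.104], [-0.001, -0.104, 0.995], [-1.0, 0.0, -0.0]]
contact_force: [1.3, 0.1, -0.9]
opening: 84.9
```

jog_arm(deltas=[{"hand":8.5,"dx":0,"rx":0,"ry":0,"rz":0,"dy":-4.0,"dz":-4.5},{"hand":8.5,"dx":0,"rx":0,"ry":0,"rz":0,"dy":-8,"dz":-9.2},{"hand":8.5,"dx":0,"rx":0,"ry":0,"rz":0,"dy":-12,"dz":-14},{"hand":8.5,"dx":0,"rx":0,"ry":0,"rz":0,"dy":-16,"dz":-18.5},{"hand":8.5,"dx":0,"rx":0,"ry":0,"rz":0,"dy":-19,"dz":-22.3}])

```text
time: 1.45
tcp_pos: [581.8, 197.3, 231.0]
tcp_rot: [[-0.0, -0.995, -0.103], [-0.001, -0.103, 0.995], [-1.0, 0.0, -0.001]]
contact_force: [-0.3, 0.7, 0.3]
opening: 84.8
```

Run:
```python
from h import *
to([580,200,230],96)
im,C=shot('wrist','w2');to([580,200,230],96)
for X in ([676,210,45],[596,202,45],[506,192,45]):print(proj(C,X))
```

```text
at [581.8 197.3 231. ] ang 95.9 -> dxyz [0.1  0.15 0.28] rx -0.001 t 1.45 F [-0.3  0.7  0.3] open 84.8
at [584.9 193.9 230.7] ang 95.8 -> dxyz [0.07 0.43 0.66] rx -0.003 t 1.5 F [-0.4 -3.9 -1.3] open 84.8
[[325.90095879 303.01950469]]
[[326.5813457  219.18564308]]
[[326.2248527  109.77281666]]
```

View pics/w2.png

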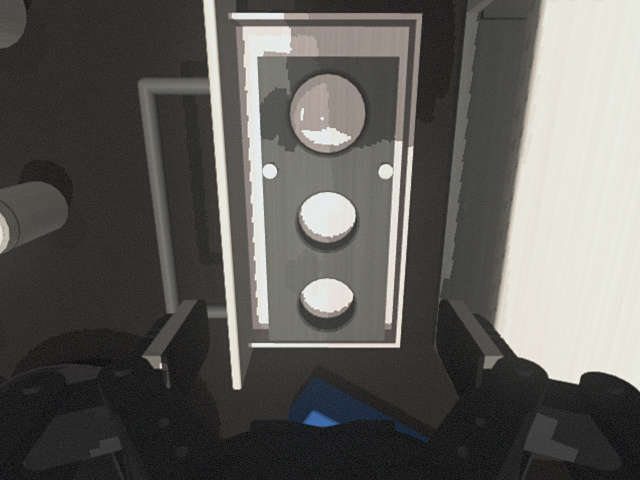

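The wrist view shows the three pockets at about (327,113), (327,218) and (327,300), with the plate outline clear, but the arm was still settling. I'll retake it at rest and fit the mouths.

```bash
cat > pk.py <<'E'
from h import *
def mouths(im,C,guess,out=None):
    g=cv2.GaussianBlur(cv2.cvtColor(im,cv2.COLOR_RGB2GRAY),(3,3),0).astype(np.float32);vis=im[...,::-1].copy();res=[]
    for (x,y,R) in guess:
        for it in range(3):
            pts=[]
            for t in np.linspace(0,2*np.pi,90,endpoint=False):
                rr=np.arange(R-5+2*(it==0)*-1,R+7,.25);P=np.c_[x+rr*np.cos(t),y+rr*np.sin(t),np.full(len(rr),45.)]
                uv=proj(C,P).astype(np.float32);v=cv2.remap(g,uv[None,:,0],uv[None,:,1],1)[0]
                d=np.abs(np.gradient(v));
                k=np.where(d>max(4*.25,0.6*d.max()))[0]
                if d.max()>1: pts.append(P[k[-1]])
            P=np.array(pts)
            for _ in range(4):
                cx,cy,cr=circ(P);e=np.abs(np.hypot(P[:,0]-cx,P[:,1]-cy)-cr);P=P[e<max(1.0,2*np.median(e))]
            x,y=cx,cy
        res.append((cx,cy,cr));print('mouth',np.round((cx,cy,cr),1),len(P))
        for p in proj(C,P):cv2.circle(vis,tuple(int(round(q)) for q in p),0,(0,0,255),-1)
    if out:cv2.imwrite(out,vis)
    return np.array(res)
E
python3 - <<'E'
from pk import *
im,C=shot('wrist','w3')
m=mouths(im,C,[(676,210,28),(596,202,28),(506,192,34)],'pics/v3.png')
A=m[:,:2];d=A[2]-A[0];print('spacing',np.linalg.norm(A[0]-A[1]),np.linalg.norm(A[1]-A[2]),'dir deg',np.degrees(np.arctan2(d[1],d[0])))
v=cv2.imread('pics/v3.png')[:360,180:450];cv2.imwrite('pics/v3c.png',cv2.resize(v,None,fx=1.66,fy=1.66))
for n,p in dict(a=(621,-75),L=(451.6,-101.8),b=(448,-304)).items():to([*p,230],96)
E
```

```text
mouth [678.9 210.8  28.5] 78
mouth [594.4 201.6  24. ] 77
mouth [509.4 192.9  30.7] 90
spacing 84.95570722761774 85.46195337581705 dir deg -174.00349504870368
at [582.9 195.8 230.5] ang 95.7 -> dxyz [  0.08  -1.07 -27.33] rx -0.004 t 1.55 F [-0.4 -0.6  0. ] open 85.2
at [582.9 195.8 230.5] ang 95.7 -> dxyz [  0.08  16.05 -28.3 ] rx -0.004 t 1.55 F [-0.4 -0.6  0. ] open 85.2
at [582.9 195.8 230.5] ang 95.7 -> dxyz [  0.1   18.43 -48.38] rx -0.004 t 1.55 F [-0.4 -0.6  0. ] open 85.2
```

View pics/v3c.png

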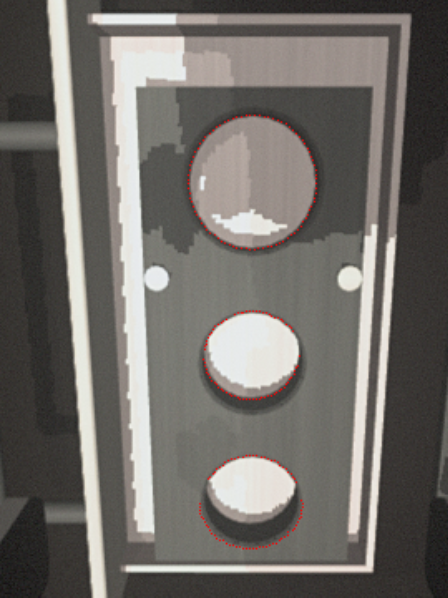

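The end-pocket fit follows its mouth, and the large-pocket fit follows its floor with the camera directly above it. They agree: large (509.5,193), middle (599,202.4), end (679,211), with the row at -174°. Now to the large mould for a close look.

jog_arm(deltas=[{"hand":8.5,"dx":0,"dy":2.7,"dz":-4.7,"rx":0,"ry":0,"rz":0},{"hand":8.5,"dx":0,"dy":5.4,"dz":-9.4,"rx":0,"ry":0,"rz":0},{"hand":8.5,"dx":0,"dy":8.1,"dz":-14.1,"rx":0,"ry":0,"rz":0},{"hand":8.5,"dx":0,"dy":10.8,"dz":-18.8,"rx":0,"ry":0,"rz":0},{"hand":8.5,"dx":0,"dy":13.5,"dz":-23.5,"rx":0,"ry":0,"rz":0}])

```text
time: 2.17
tcp_pos: [471.1, -52.4, 230.8]
tcp_rot: [[0.0, -0.995, -0.101], [-0.001, -0.101, 0.995], [-1.0, -0.0, -0.001]]
contact_force: [0.7, 0.2, 0.5]
opening: 84.8
```

jog_arm(deltas=[{"hand":8.5,"dx":0,"dy":2.0,"dz":-4,"rx":0,"ry":0,"rz":0},{"hand":8.5,"dx":0,"dy":2.2,"dz":-4.8,"rx":0,"ry":0,"rz":0},{"hand":8.5,"dx":0,"dy":2.2,"dz":-4.8,"rx":0,"ry":0,"rz":0}])

```text
time: 2.55
tcp_pos: [454.1, -102.3, 231.0]
tcp_rot: [[0.001, -0.995, -0.1], [-0.001, -0.1, 0.995], [-1.0, -0.0, -0.001]]
contact_force: [-0.1, 0.5, 0.1]
opening: 84.8
```

```bash
cat > lid.py <<'E'
from h import *
def lid(name,xy,R,ztop=80,tcpz=40):
    im,C=shot('wrist',name);g=cv2.GaussianBlur(cv2.cvtColor(im,cv2.COLOR_RGB2GRAY),(3,3),0)
    u,v=proj(C,[*xy,ztop])[0].astype(int);w=70
    y0,x0=max(v-w,0),max(u-w,0);s=g[y0:v+w,x0:u+w]
    t,m=cv2.threshold(s,0,255,cv2.THRESH_OTSU);t=max(t,150);m=(s>t).astype(np.uint8)
    out=[]
    for c in cv2.findContours(m,0,cv2.CHAIN_APPROX_NONE)[0]:
        if cv2.contourArea(c)<400:continue
        P=ray(C,cv2.convexHull(c)[:,0]+[x0,y0],ztop);f=circ(P);print('blob',np.round(f,1),cv2.contourArea(c),t)
        out.append((abs(f[0]-xy[0])+abs(f[1]-xy[1]),f))
    f=min(out)[1]
    for p in np.array(ray(C,[[u,v]],ztop)):pass
    to([f[0],f[1],tcpz],95.9);vis=im[...,::-1].copy()
    P=[[f[0]+R*np.cos(a),f[1]+R*np.sin(a),ztop] for a in np.linspace(0,6.28,60)]
    for p in proj(C,P):cv2.circle(vis,tuple(int(round(q)) for q in p),0,(0,0,255),-1)
    cv2.imwrite(f'pics/{name}v.png',cv2.resize(vis[y0:v+w,x0:u+w],None,fx=3,fy=3));return f
E
python3 -c "
from lid import *
r.camera('wrist');lid('L1',(452,-102),31)"
```

```text
blob [ 452.8 -100.    30.2] 4620.0 150
at [ 454.3 -101.5  230.8] ang 95.8 -> dxyz [19.08  0.14  0.18] rx -0.001 t 2.65 F [ 0.2 -0.7  0.6] open 85.0
```

View pics/L1v.png

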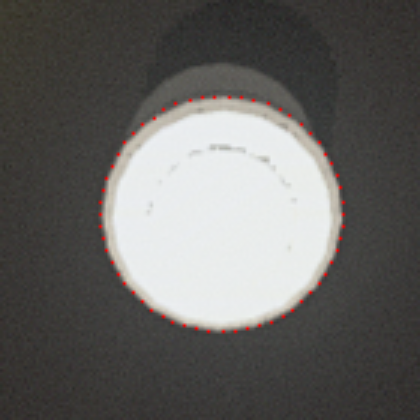

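The fitted rim circle lies on the lid, so the position is good. I'll descend and grip.

jog_arm(deltas=[{"hand":8.5,"dx":5,"dy":0.14,"dz":0.18,"rx":0,"ry":0,"rz":0},{"hand":8.5,"dx":10,"dy":0.14,"dz":0.18,"rx":0,"ry":0,"rz":0},{"hand":8.5,"dx":15,"dy":0.14,"dz":0.18,"rx":0,"ry":0,"rz":0},{"hand":8.5,"dx":18.5,"dy":0.14,"dz":0.18,"rx":0,"ry":0,"rz":0},{"hand":8.5,"dx":19.1,"dy":0.14,"dz":0.18,"rx":0,"ry":0,"rz":0}])

```text
time: 3.28
tcp_pos: [452.3, -98.7, 38.1]
tcp_rot: [[-0.003, -0.995, -0.103], [0.001, -0.103, 0.995], [-1.0, 0.003, 0.001]]
contact_force: [0.5, 0.1, 0.5]
opening: 85.3
```

jog_arm(deltas=[{"hand":7.0,"dx":0,"dy":0,"dz":0,"rx":0,"ry":0,"rz":0},{"hand":5.5,"dx":0,"dy":0,"dz":0,"rx":0,"ry":0,"rz":0},{"hand":5.0,"dx":0,"dy":0,"dz":0,"rx":0,"ry":0,"rz":0},{"hand":5.0,"dx":0,"dy":0,"dz":0,"rx":0,"ry":0,"rz":0},{"hand":5.0,"dx":0,"dy":0,"dz":0,"rx":0,"ry":0,"rz":0}], newtons=50)

```text
time: 3.9
tcp_pos: [452.9, -98.7, 39.4]
tcp_rot: [[-0.001, -0.995, -0.103], [-0.0, -0.103, 0.995], [-1.0, 0.001, 0.0]]
contact_force: [1.2, 3.2, 8.1]
opening: 60.9
```

jog_arm(deltas=[{"hand":5.0,"dx":-2,"dy":0,"dz":0,"rx":0,"ry":0,"rz":0},{"hand":5.0,"dx":-6,"dy":0,"dz":0,"rx":0,"ry":0,"rz":0},{"hand":5.0,"dx":-10,"dy":0,"dz":0,"rx":0,"ry":0,"rz":0},{"hand":5.0,"dx":-12,"dy":0,"dz":0,"rx":0,"ry":0,"rz":0},{"hand":5.0,"dx":-12,"dy":0,"dz":0,"rx":0,"ry":0,"rz":0}])

```text
time: 4.53
tcp_pos: [453.4, -98.8, 160.8]
tcp_rot: [[0.002, -0.995, -0.103], [-0.001, -0.103, 0.995], [-1.0, -0.002, -0.002]]
contact_force: [-0.2, -0.7, -4.1]
opening: 60.2
```

```bash
python3 -c "
from lid import *
s=r.read_state();p=s['tcp_pos'];print(s['opening'])
f=lid('L2',p[:2],31,ztop=p[2]+40)
d=np.array(s['tcp_rot']).T@np.array([f[0]-p[0],f[1]-p[1],0]);print('lid in tool',d)
to([509.5,193,160],95.9)"
```

```text
60.2397124053714
blob [466.5 -97.2  18.5] 3000.5 185.0
at [452.9 -98.6 159.7] ang 95.9 -> dxyz [ 1.197e+01 -1.370e+00  1.000e-02] rx 0.0 t 4.58 F [-0.1  0.4 -3. ] open 60.7
lid in tool [  0.02563263 -13.23323791   0.23077685]
at [452.9 -98.6 159.7] ang 95.9 -> dxyz [-0.05 -8.64 28.42] rx 0.0 t 4.58 F [-0.1  0.4 -3. ] open 60.7
```

jog_arm(deltas=[{"hand":5.0,"dx":0,"dy":-1.7,"dz":5.6,"rx":0,"ry":0,"rz":0},{"hand":5.0,"dx":0,"dy":-3.4,"dz":11.2,"rx":0,"ry":0,"rz":0},{"hand":5.0,"dx":0,"dy":-5.2,"dz":17,"rx":0,"ry":0,"rz":0},{"hand":5.0,"dx":0,"dy":-7,"dz":23,"rx":0,"ry":0,"rz":0},{"hand":5.0,"dx":0,"dy":-8.6,"dz":28.4,"rx":0,"ry":0,"rz":0}])

```text
time: 5.2
tcp_pos: [508.8, 194.9, 158.1]
tcp_rot: [[-0.002, -0.995, -0.104], [-0.001, -0.104, 0.995], [-1.0, 0.002, -0.001]]
contact_force: [1.3, -1.5, -2.4]
opening: 60.5
```

jog_arm(deltas=[{"hand":5.0,"dx":2,"dy":0,"dz":0.1,"rx":0,"ry":0,"rz":0},{"hand":5.0,"dx":4,"dy":0,"dz":0.1,"rx":0,"ry":0,"rz":0},{"hand":5.0,"dx":5.5,"dy":0,"dz":0.1,"rx":0,"ry":0,"rz":0},{"hand":5.0,"dx":6.0,"dy":0,"dz":0.1,"rx":0,"ry":0,"rz":0}])

```text
time: 5.7
tcp_pos: [508.1, 195.5, 96.6]
tcp_rot: [[-0.004, -0.995, -0.103], [-0.002, -0.103, 0.995], [-1.0, 0.004, -0.001]]
contact_force: [-0.1, -0.4, -2.0]
opening: 60.5
```

```bash
python3 -c "
from h import *
im,C=shot('wrist','L3');to([509.5,193,60],95.9)
v=im[...,::-1].copy()
P=[[509.5+34.5*np.cos(a),193+34.5*np.sin(a),45] for a in np.linspace(0,6.28,90)]
for p in proj(C,P):cv2.circle(v,tuple(int(round(q)) for q in p),0,(0,0,255),-1)
cv2.imwrite('pics/L3c.png',cv2.resize(v[80:400,160:480],None,fx=1.8,fy=1.8))"
```

```text
at [508.2 195.4  96.7] ang 95.9 -> dxyz [ 3.67 -0.12 -0.25] rx 0.0 t 5.75 F [-0.2 -0.9 -4.2] open 60.5
```

View pics/L3c.png

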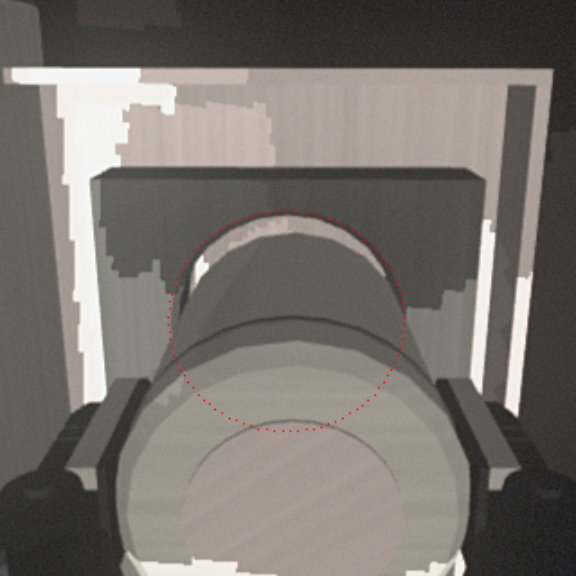

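The red predicted mouth lies on the pocket edge. I'll correct sideways by about 2.5 mm and lower gently.

jog_arm(deltas=[{"hand":5.0,"dx":0.2,"dy":-0.12,"dz":-0.25,"rx":0,"ry":0,"rz":0},{"hand":5.0,"dx":0.6,"dy":-0.12,"dz":-0.25,"rx":0,"ry":0,"rz":0},{"hand":5.0,"dx":1.1,"dy":-0.12,"dz":-0.25,"rx":0,"ry":0,"rz":0},{"hand":5.0,"dx":1.6,"dy":-0.12,"dz":-0.25,"rx":0,"ry":0,"rz":0},{"hand":5.0,"dx":1.9,"dy":-0.12,"dz":-0.25,"rx":0,"ry":0,"rz":0}])

```text
time: 6.38
tcp_pos: [509.5, 193.0, 77.4]
tcp_rot: [[-0.004, -0.995, -0.103], [-0.002, -0.103, 0.995], [-1.0, 0.004, -0.001]]
contact_force: [-0.5, -0.0, -3.1]
opening: 60.4
```

jog_arm(deltas=[{"hand":5.0,"dx":0.5,"dy":0,"dz":0,"rx":0,"ry":0,"rz":0},{"hand":5.0,"dx":1.0,"dy":0,"dz":0,"rx":0,"ry":0,"rz":0},{"hand":5.0,"dx":1.5,"dy":0,"dz":0,"rx":0,"ry":0,"rz":0},{"hand":5.0,"dx":1.75,"dy":0,"dz":0,"rx":0,"ry":0,"rz":0},{"hand":5.0,"dx":1.8,"dy":0,"dz":0,"rx":0,"ry":0,"rz":0}])

```text
time: 7.0
tcp_pos: [509.4, 193.0, 59.5]
tcp_rot: [[-0.004, -0.995, -0.103], [-0.002, -0.103, 0.995], [-1.0, 0.004, -0.001]]
contact_force: [-3.2, -0.6, 4.5]
opening: 60.2
```

jog_arm(deltas=[{"hand":7.8,"dx":0,"dy":0,"dz":0,"rx":0,"ry":0,"rz":0},{"hand":7.8,"dx":0,"dy":0,"dz":0,"rx":0,"ry":0,"rz":0},{"hand":7.8,"dx":0,"dy":0,"dz":0,"rx":0,"ry":0,"rz":0},{"hand":7.8,"dx":-0.5,"dy":0,"dz":0,"rx":0,"ry":0,"rz":0}])

```text
time: 7.5
tcp_pos: [509.3, 193.0, 64.5]
tcp_rot: [[-0.005, -0.995, -0.103], [-0.002, -0.103, 0.995], [-1.0, 0.005, -0.001]]
contact_force: [0.3, 0.0, 0.0]
opening: 77.7
```

jog_arm(deltas=[{"hand":7.8,"dx":-5,"dy":0,"dz":0,"rx":0,"ry":0,"rz":0},{"hand":7.8,"dx":-10,"dy":0,"dz":0,"rx":0,"ry":0,"rz":0},{"hand":8.5,"dx":-15,"dy":0,"dz":0,"rx":0,"ry":0,"rz":0},{"hand":8.5,"dx":-17,"dy":0,"dz":0,"rx":0,"ry":0,"rz":0}])

```text
time: 8.0
tcp_pos: [510.5, 193.5, 237.8]
tcp_rot: [[-0.0, -0.995, -0.103], [-0.001, -0.103, 0.995], [-1.0, 0.0, -0.001]]
contact_force: [-0.2, -0.1, -1.0]
opening: 85.2
```

```bash
python3 -c "
from pk import *
r.camera('wrist');im,C=shot('wrist','L4')
to([621,-75,231],95.9)
m=mouths(im,C,[(679,211,28),(599,202.4,28)])
g=cv2.GaussianBlur(cv2.cvtColor(im,cv2.COLOR_RGB2GRAY),(3,3),0)
v=im[...,::-1].copy()
for z,c in((100,(0,0,255)),(112,(255,0,0))):
  P=[[509.5+31*np.cos(a),193+31*np.sin(a),z] for a in np.linspace(0,6.28,90)]
  for p in proj(C,P):cv2.circle(v,tuple(int(round(q)) for q in p),0,c,-1)
cv2.imwrite('pics/L4c.png',cv2.resize(v[0:400,200:460],None,fx=1.5,fy=1.5))"
```

```text
at [510.7 193.5 237. ] ang 95.9 -> dxyz [  0.62  -8.2  -27.84] rx 0.0 t 8.1 F [-1.1  1.6  0.3] open 85.2
mouth [678.6 210.7  28.6] 78
mouth [599.4 202.7  28.4] 71
```

View pics/L4c.png

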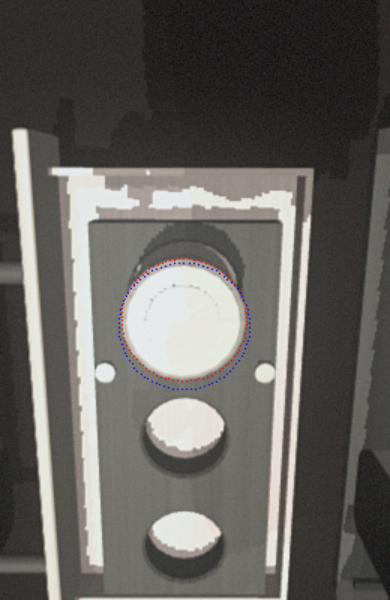

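The large mould is seated: its lid matches the z=100 circle, and the plain mouth fits give middle (599.4,202.7) and end (678.6,210.7). Next is the small mould at (621,-75).

jog_arm(deltas=[{"hand":8.5,"dx":0,"dy":-1.6,"dz":-5.5,"rx":0,"ry":0,"rz":0},{"hand":8.5,"dx":0,"dy":-3.3,"dz":-11,"rx":0,"ry":0,"rz":0},{"hand":8.5,"dx":0.6,"dy":-5,"dz":-16.7,"rx":0,"ry":0,"rz":0},{"hand":8.5,"dx":0.6,"dy":-6.7,"dz":-22.5,"rx":0,"ry":0,"rz":0},{"hand":8.5,"dx":0.6,"dy":-8.2,"dz":-27.8,"rx":0,"ry":0,"rz":0}])

```text
time: 8.72
tcp_pos: [621.1, -76.6, 229.6]
tcp_rot: [[-0.002, -0.995, -0.103], [-0.0, -0.103, 0.995], [-1.0, 0.002, 0.0]]
contact_force: [0.4, 1.1, -0.0]
opening: 85.3
```

```bash
python3 -c "
from lid import *
for i in range(3): r.camera('wrist')
lid('A1',(621,-75),25)"
```

```text
blob [622.1 -73.3  25.2] 3211.0 177.0
at [620.5 -75.3 229.5] ang 95.8 -> dxyz [18.95 -0.23  0.18] rx -0.001 t 8.93 F [ 0.1  0.6 -0.5] open 85.2
```

jog_arm(deltas=[{"hand":8.5,"dx":5,"dy":-0.2,"dz":0.2,"rx":0,"ry":0,"rz":0},{"hand":8.5,"dx":10,"dy":-0.2,"dz":0.2,"rx":0,"ry":0,"rz":0},{"hand":8.5,"dx":15,"dy":-0.2,"dz":0.2,"rx":0,"ry":0,"rz":0},{"hand":8.5,"dx":18.4,"dy":-0.2,"dz":0.2,"rx":0,"ry":0,"rz":0},{"hand":8.5,"dx":18.9,"dy":-0.2,"dz":0.2,"rx":0,"ry":0,"rz":0}])

```text
time: 9.55
tcp_pos: [620.3, -71.4, 38.3]
tcp_rot: [[-0.007, -0.995, -0.103], [0.001, -0.103, 0.995], [-1.0, 0.007, 0.002]]
contact_force: [1.2, -0.4, 0.2]
opening: 84.9
```

jog_arm(deltas=[{"hand":6.5,"dx":0,"dy":0,"dz":0,"rx":0,"ry":0,"rz":0},{"hand":5.2,"dx":0,"dy":0,"dz":0,"rx":0,"ry":0,"rz":0},{"hand":4.0,"dx":0,"dy":0,"dz":0,"rx":0,"ry":0,"rz":0},{"hand":4.0,"dx":0,"dy":0,"dz":0,"rx":0,"ry":0,"rz":0},{"hand":4.0,"dx":0,"dy":0,"dz":0,"rx":0,"ry":0,"rz":0}])

```text
time: 10.18
tcp_pos: [620.9, -71.4, 40.1]
tcp_rot: [[-0.005, -0.995, -0.103], [0.001, -0.103, 0.995], [-1.0, 0.004, 0.001]]
contact_force: [-1.1, 1.9, 5.7]
opening: 48.5
```

jog_arm(deltas=[{"hand":4.0,"dx":-2,"dy":0,"dz":0,"rx":0,"ry":0,"rz":0},{"hand":4.0,"dx":-6,"dy":0,"dz":0,"rx":0,"ry":0,"rz":0},{"hand":4.0,"dx":-10,"dy":0,"dz":0,"rx":0,"ry":0,"rz":0},{"hand":4.0,"dx":-14,"dy":0,"dz":0,"rx":0,"ry":0,"rz":0},{"hand":4.0,"dx":-14,"dy":0,"dz":0,"rx":0,"ry":0,"rz":0}])

```text
time: 10.8
tcp_pos: [622.6, -71.7, 183.9]
tcp_rot: [[0.002, -0.995, -0.103], [-0.001, -0.103, 0.995], [-1.0, -0.002, -0.001]]
contact_force: [-0.1, 0.4, -3.5]
opening: 48.8
```

```bash
python3 -c "
from h import *
to([678.7,210.8,178],95.9);to([599.4,202.6,178],95.9)"
```

```text
at [622.6 -71.7 183.9] ang 95.9 -> dxyz [ 0.58 -8.48 27.52] rx -0.0 t 10.8 F [-0.1  0.4 -3.5] open 48.8
at [622.6 -71.7 183.9] ang 95.9 -> dxyz [ 0.57 -0.51 27.52] rx -0.0 t 10.8 F [-0.1  0.4 -3.5] open 48.8
```

jog_arm(deltas=[{"hand":4.0,"dx":0,"dy":-1.7,"dz":5.5,"rx":0,"ry":0,"rz":0},{"hand":4.0,"dx":0,"dy":-3.4,"dz":11,"rx":0,"ry":0,"rz":0},{"hand":4.0,"dx":0,"dy":-5.1,"dz":16.6,"rx":0,"ry":0,"rz":0},{"hand":4.0,"dx":0,"dy":-6.8,"dz":22.2,"rx":0,"ry":0,"rz":0},{"hand":4.0,"dx":0,"dy":-8.4,"dz":27.4,"rx":0,"ry":0,"rz":0}])

```text
time: 11.42
tcp_pos: [677.6, 211.5, 182.7]
tcp_rot: [[0.0, -0.995, -0.103], [-0.001, -0.103, 0.995], [-1.0, -0.0, -0.001]]
contact_force: [0.6, -1.0, -2.1]
opening: 49.0
```

jog_arm(deltas=[{"hand":4.0,"dx":2,"dy":0,"dz":0,"rx":0,"ry":0,"rz":0},{"hand":4.0,"dx":5,"dy":0,"dz":0,"rx":0,"ry":0,"rz":0},{"hand":4.0,"dx":8,"dy":0,"dz":0,"rx":0,"ry":0,"rz":0},{"hand":4.0,"dx":8.5,"dy":0,"dz":0,"rx":0,"ry":0,"rz":0}])

```text
time: 11.92
tcp_pos: [676.2, 211.1, 94.7]
tcp_rot: [[-0.004, -0.995, -0.103], [-0.002, -0.103, 0.995], [-1.0, 0.005, -0.001]]
contact_force: [-0.2, 0.3, -3.1]
opening: 48.9
```

```bash
python3 -c "
from h import *
to([677.7,210.7,60],95.9)"
```

```text
at [676.2 211.1  94.7] ang 95.9 -> dxyz [ 3.47 -0.16 -0.05] rx 0.0 t 11.93 F [-0.2  0.3 -3.1] open 48.9
```

jog_arm(deltas=[{"hand":4.0,"dx":0.2,"dy":-0.16,"dz":-0.05,"rx":0,"ry":0,"rz":0},{"hand":4.0,"dx":0.6,"dy":-0.16,"dz":-0.05,"rx":0,"ry":0,"rz":0},{"hand":4.0,"dx":1.0,"dy":-0.16,"dz":-0.05,"rx":0,"ry":0,"rz":0},{"hand":4.0,"dx":1.5,"dy":-0.16,"dz":-0.05,"rx":0,"ry":0,"rz":0},{"hand":4.0,"dx":1.8,"dy":-0.16,"dz":-0.05,"rx":0,"ry":0,"rz":0}])

```text
time: 12.55
tcp_pos: [677.6, 210.8, 76.5]
tcp_rot: [[-0.005, -0.995, -0.103], [-0.002, -0.103, 0.995], [-1.0, 0.005, -0.001]]
contact_force: [-1.2, 1.6, -0.8]
opening: 48.9
```

jog_arm(deltas=[{"hand":4.0,"dx":0.5,"dy":0,"dz":0,"rx":0,"ry":0,"rz":0},{"hand":4.0,"dx":1.0,"dy":0,"dz":0,"rx":0,"ry":0,"rz":0},{"hand":4.0,"dx":1.4,"dy":0,"dz":0,"rx":0,"ry":0,"rz":0},{"hand":4.0,"dx":1.65,"dy":0,"dz":0,"rx":0,"ry":0,"rz":0},{"hand":4.0,"dx":1.7,"dy":0,"dz":0,"rx":0,"ry":0,"rz":0}])

```text
time: 13.18
tcp_pos: [677.7, 210.7, 60.1]
tcp_rot: [[-0.004, -0.995, -0.103], [-0.002, -0.103, 0.995], [-1.0, 0.004, -0.001]]
contact_force: [-2.7, -0.3, 5.8]
opening: 48.7
```

jog_arm(deltas=[{"hand":7.0,"dx":0,"dy":0,"dz":0,"rx":0,"ry":0,"rz":0},{"hand":7.0,"dx":0,"dy":0,"dz":0,"rx":0,"ry":0,"rz":0},{"hand":7.0,"dx":0,"dy":0,"dz":0,"rx":0,"ry":0,"rz":0},{"hand":7.0,"dx":-0.5,"dy":0,"dz":0,"rx":0,"ry":0,"rz":0}])

```text
time: 13.68
tcp_pos: [677.6, 210.7, 64.9]
tcp_rot: [[-0.005, -0.995, -0.103], [-0.002, -0.103, 0.995], [-1.0, 0.005, -0.001]]
contact_force: [-0.2, -0.2, 0.3]
opening: 69.9
```

jog_arm(deltas=[{"hand":7.0,"dx":-5,"dy":0,"dz":0,"rx":0,"ry":0,"rz":0},{"hand":7.0,"dx":-10,"dy":0,"dz":0,"rx":0,"ry":0,"rz":0},{"hand":8.5,"dx":-15,"dy":0,"dz":0,"rx":0,"ry":0,"rz":0},{"hand":8.5,"dx":-17,"dy":0,"dz":0,"rx":0,"ry":0,"rz":0}])

```text
time: 14.18
tcp_pos: [679.0, 211.2, 239.0]
tcp_rot: [[-0.0, -0.995, -0.103], [-0.001, -0.103, 0.995], [-1.0, 0.0, -0.001]]
contact_force: [-0.4, -1.4, -0.2]
opening: 84.9
```

```bash
python3 -c "
from lid import *
r.camera('wrist')
lid('A2',(678.7,210.8),25,100)
to([448,-304,231],95.9)"
```

```text
blob [708.9 213.4  52.6] 3596.5 156.0
blob [647.7 294.4  47.3] 433.0 156.0
blob [666.2 129.   42.9] 618.5 156.0
at [679.1 211.2 238.1] ang 95.9 -> dxyz [19.81 -2.99 -0.07] rx 0.0 t 14.28 F [ 0.1 -0.2 -0.6] open 84.8
at [679.1 211.2 238.1] ang 95.9 -> dxyz [  0.76  28.29 -48.86] rx 0.0 t 14.28 F [ 0.1 -0.2 -0.6] open 84.8
```

It's seated, with floor contact at the expected height. On to the second small mould.

jog_arm(deltas=[{"hand":8.5,"dx":0,"dy":3,"dz":-5.2,"rx":0,"ry":0,"rz":0},{"hand":8.5,"dx":0,"dy":6,"dz":-10.4,"rx":0,"ry":0,"rz":0},{"hand":8.5,"dx":0,"dy":9,"dz":-15.6,"rx":0,"ry":0,"rz":0},{"hand":8.5,"dx":0,"dy":12,"dz":-20.8,"rx":0,"ry":0,"rz":0},{"hand":8.5,"dx":0,"dy":15,"dz":-25.9,"rx":0,"ry":0,"rz":0}])

```text
time: 14.9
tcp_pos: [555.2, -63.4, 237.2]
tcp_rot: [[-0.001, -0.995, -0.103], [-0.001, -0.103, 0.995], [-1.0, 0.002, -0.0]]
contact_force: [0.1, -0.2, 0.3]
opening: 85.4
```

jog_arm(deltas=[{"hand":8.5,"dx":0.2,"dy":2.8,"dz":-4.9,"rx":0,"ry":0,"rz":0},{"hand":8.5,"dx":0.4,"dy":5.6,"dz":-9.7,"rx":0,"ry":0,"rz":0},{"hand":8.5,"dx":0.6,"dy":8.4,"dz":-14.5,"rx":0,"ry":0,"rz":0},{"hand":8.5,"dx":0.8,"dy":11,"dz":-19,"rx":0,"ry":0,"rz":0},{"hand":8.5,"dx":0.8,"dy":13.3,"dz":-22.9,"rx":0,"ry":0,"rz":0}])

```text
time: 15.52
tcp_pos: [445.1, -306.2, 228.4]
tcp_rot: [[-0.003, -0.995, -0.102], [0.001, -0.102, 0.995], [-1.0, 0.003, 0.001]]
contact_force: [0.2, 0.2, 0.2]
opening: 85.2
```

```bash
python3 -c "
from lid import *
for i in range(3): r.camera('wrist')
lid('B1',(448,-304),25)"
```

```text
blob [ 449.1 -302.4   24.2] 2949.0 150
at [ 445.8 -305.1  228.6] ang 95.8 -> dxyz [18.86 -0.4   0.22] rx -0.001 t 15.72 F [ 0.7  0.6 -0.1] open 85.1
```

jog_arm(deltas=[{"hand":8.5,"dx":5,"dy":-0.45,"dz":0.2,"rx":0,"ry":0,"rz":0},{"hand":8.5,"dx":10,"dy":-0.45,"dz":0.2,"rx":0,"ry":0,"rz":0},{"hand":8.5,"dx":15,"dy":-0.45,"dz":0.2,"rx":0,"ry":0,"rz":0},{"hand":8.5,"dx":18.4,"dy":-0.45,"dz":0.2,"rx":0,"ry":0,"rz":0},{"hand":8.5,"dx":18.8,"dy":-0.45,"dz":0.2,"rx":0,"ry":0,"rz":0}])

```text
time: 16.35
tcp_pos: [449.2, -300.7, 38.5]
tcp_rot: [[-0.006, -0.995, -0.103], [0.004, -0.103, 0.995], [-1.0, 0.006, 0.004]]
contact_force: [-0.1, -0.1, 0.0]
opening: 85.3
```

jog_arm(deltas=[{"hand":6.5,"dx":0,"dy":0,"dz":0,"rx":0,"ry":0,"rz":0},{"hand":5.2,"dx":0,"dy":0,"dz":0,"rx":0,"ry":0,"rz":0},{"hand":4.0,"dx":0,"dy":0,"dz":0,"rx":0,"ry":0,"rz":0},{"hand":4.0,"dx":0,"dy":0,"dz":0,"rx":0,"ry":0,"rz":0},{"hand":4.0,"dx":0,"dy":0,"dz":0,"rx":0,"ry":0,"rz":0}])

```text
time: 16.98
tcp_pos: [449.7, -300.9, 40.0]
tcp_rot: [[-0.004, -0.995, -0.103], [0.002, -0.103, 0.995], [-1.0, 0.004, 0.003]]
contact_force: [0.5, 1.9, 6.7]
opening: 48.8
```

jog_arm(deltas=[{"hand":4.0,"dx":-2,"dy":0,"dz":0,"rx":0,"ry":0,"rz":0},{"hand":4.0,"dx":-7,"dy":0,"dz":0,"rx":0,"ry":0,"rz":0},{"hand":4.0,"dx":-12,"dy":0,"dz":0,"rx":0,"ry":0,"rz":0},{"hand":4.0,"dx":-17,"dy":0,"dz":0,"rx":0,"ry":0,"rz":0},{"hand":4.0,"dx":-19.5,"dy":0,"dz":0,"rx":0,"ry":0,"rz":0}])

```text
time: 17.6
tcp_pos: [450.7, -301.5, 238.6]
tcp_rot: [[-0.001, -0.995, -0.102], [-0.0, -0.102, 0.995], [-1.0, 0.001, -0.0]]
contact_force: [0.0, -0.1, -3.5]
opening: 49.0
```

```bash
python3 -c "
from h import *
to([599.4,202.6,230],95.9)"
```

```text
at [ 450.7 -301.5  238.6] ang 95.9 -> dxyz [  0.82 -19.95  48.62] rx -0.0 t 17.6 F [ 0.  -0.1 -3.5] open 49.0
```

jog_arm(deltas=[{"hand":4.0,"dx":0,"dy":-2.1,"dz":5.2,"rx":0,"ry":0,"rz":0},{"hand":4.0,"dx":0,"dy":-4.2,"dz":10.4,"rx":0,"ry":0,"rz":0},{"hand":4.0,"dx":0,"dy":-6.3,"dz":15.6,"rx":0,"ry":0,"rz":0},{"hand":4.0,"dx":0,"dy":-8.4,"dz":20.8,"rx":0,"ry":0,"rz":0},{"hand":4.0,"dx":0,"dy":-10.5,"dz":26,"rx":0,"ry":0,"rz":0}])

```text
time: 18.23
tcp_pos: [528.6, -30.2, 239.2]
tcp_rot: [[0.0, -0.995, -0.102], [-0.001, -0.102, 0.995], [-1.0, -0.0, -0.001]]
contact_force: [1.5, -0.9, -2.2]
opening: 48.5
```

jog_arm(deltas=[{"hand":4.0,"dx":0,"dy":-2.1,"dz":5,"rx":0,"ry":0,"rz":0},{"hand":4.0,"dx":0,"dy":-4.2,"dz":10,"rx":0,"ry":0,"rz":0},{"hand":4.0,"dx":0,"dy":-6.3,"dz":15,"rx":0,"ry":0,"rz":0},{"hand":4.0,"dx":0,"dy":-8.2,"dz":19,"rx":0,"ry":0,"rz":0},{"hand":4.0,"dx":0,"dy":-9.5,"dz":22.6,"rx":0,"ry":0,"rz":0}])

```text
time: 18.85
tcp_pos: [600.0, 206.0, 239.7]
tcp_rot: [[0.001, -0.995, -0.103], [-0.001, -0.103, 0.995], [-1.0, -0.001, -0.001]]
contact_force: [-0.3, -0.8, -2.2]
opening: 48.6
```

```bash
python3 -c "
from h import *
r.camera('wrist');r.camera('wrist')
to([599.9,202.6,95],95.9)"
```

```text
at [600.  207.4 239.4] ang 96.0 -> dxyz [14.44  0.07 -0.48] rx 0.002 t 18.95 F [-0.2 -0.  -2.9] open 48.8
```

jog_arm(deltas=[{"hand":4.0,"dx":4.5,"dy":0,"dz":-0.48,"rx":0,"ry":0,"rz":0},{"hand":4.0,"dx":9,"dy":0,"dz":-0.48,"rx":0,"ry":0,"rz":0},{"hand":4.0,"dx":12.5,"dy":0,"dz":-0.48,"rx":0,"ry":0,"rz":0},{"hand":4.0,"dx":14.2,"dy":0,"dz":-0.48,"rx":0,"ry":0,"rz":0},{"hand":4.0,"dx":14.2,"dy":0,"dz":-0.48,"rx":0,"ry":0,"rz":0}])

```text
time: 19.58
tcp_pos: [600.5, 202.3, 97.3]
tcp_rot: [[0.0, -0.994, -0.105], [-0.0, -0.105, 0.994], [-1.0, -0.0, -0.0]]
contact_force: [-0.7, -1.0, -1.4]
opening: 48.6
```

```bash
python3 -c "
from h import *
to([599.9,202.6,77],95.9)"
```

```text
at [600.5 202.3  97.3] ang 96.0 -> dxyz [2.03 0.05 0.03] rx 0.002 t 19.57 F [-0.7 -1.  -1.4] open 48.6
```

jog_arm(deltas=[{"hand":4.0,"dx":0.4,"dy":0.05,"dz":0.03,"rx":0,"ry":0,"rz":0},{"hand":4.0,"dx":0.9,"dy":0.05,"dz":0.03,"rx":0,"ry":0,"rz":0},{"hand":4.0,"dx":1.3,"dy":0.05,"dz":0.03,"rx":0,"ry":0,"rz":0},{"hand":4.0,"dx":1.7,"dy":0.05,"dz":0.03,"rx":0,"ry":0,"rz":0},{"hand":4.0,"dx":2.0,"dy":0.05,"dz":0.03,"rx":0,"ry":0,"rz":0}])

```text
time: 20.2
tcp_pos: [599.7, 202.7, 77.0]
tcp_rot: [[-0.001, -0.994, -0.105], [-0.0, -0.105, 0.994], [-1.0, 0.001, -0.0]]
contact_force: [-1.1, 1.1, -0.7]
opening: 48.5
```

jog_arm(deltas=[{"hand":4.0,"dx":0.5,"dy":0,"dz":0,"rx":0,"ry":0,"rz":0},{"hand":4.0,"dx":1.0,"dy":0,"dz":0,"rx":0,"ry":0,"rz":0},{"hand":4.0,"dx":1.4,"dy":0,"dz":0,"rx":0,"ry":0,"rz":0},{"hand":4.0,"dx":1.7,"dy":0,"dz":0,"rx":0,"ry":0,"rz":0},{"hand":4.0,"dx":1.75,"dy":0,"dz":0,"rx":0,"ry":0,"rz":0}])

```text
time: 20.82
tcp_pos: [599.8, 202.7, 60.1]
tcp_rot: [[-0.0, -0.994, -0.105], [-0.0, -0.105, 0.994], [-1.0, 0.0, -0.0]]
contact_force: [-4.3, -0.4, 8.9]
opening: 48.7
```

jog_arm(deltas=[{"hand":7.0,"dx":0,"dy":0,"dz":0,"rx":0,"ry":0,"rz":0},{"hand":7.0,"dx":0,"dy":0,"dz":0,"rx":0,"ry":0,"rz":0},{"hand":7.0,"dx":0,"dy":0,"dz":0,"rx":0,"ry":0,"rz":0},{"hand":7.0,"dx":-0.5,"dy":0,"dz":0,"rx":0,"ry":0,"rz":0}])

```text
time: 21.32
tcp_pos: [599.7, 202.6, 64.9]
tcp_rot: [[-0.001, -0.994, -0.105], [-0.0, -0.105, 0.994], [-1.0, 0.001, -0.0]]
contact_force: [1.0, 0.5, 1.5]
opening: 70.1
```

jog_arm(deltas=[{"hand":7.0,"dx":-5,"dy":0,"dz":0,"rx":0,"ry":0,"rz":0},{"hand":7.0,"dx":-10,"dy":0,"dz":0,"rx":0,"ry":0,"rz":0},{"hand":8.5,"dx":-15,"dy":2,"dz":0,"rx":0,"ry":0,"rz":0},{"hand":8.5,"dx":-20,"dy":5,"dz":0,"rx":0,"ry":0,"rz":0},{"hand":8.5,"dx":-20,"dy":5,"dz":0,"rx":0,"ry":0,"rz":0}])

```text
time: 21.95
tcp_pos: [549.8, 197.7, 269.4]
tcp_rot: [[0.006, -0.994, -0.105], [0.001, -0.105, 0.994], [-1.0, -0.006, 0.001]]
contact_force: [0.0, -0.6, -0.3]
opening: 84.8
```

```bash
python3 -c "
from h import *
r.camera('wrist');im,C=shot('wrist','F1');to([600,150,260],95.9)
v=im[...,::-1].copy()
for z,c in((100,(0,0,255)),):
 for x,y,R in((509.5,193,31),(599.4,202.6,25),(678.7,210.8,25)):
  P=[[x+R*np.cos(a),y+R*np.sin(a),z] for a in np.linspace(0,6.28,90)]
  for p in proj(C,P):cv2.circle(v,tuple(int(round(q)) for q in p),0,c,-1)
o=cv2.resize(v[0:400,80:460],None,fx=1.5,fy=1.5);cv2.imwrite('pics/F1c.png',o)"
```

```text
at [550.  197.4 265.3] ang 96.0 -> dxyz [ 0.54 -4.47 -5.24] rx 0.002 t 22.05 F [-0.  -0.4 -0.7] open 84.9
```

View pics/F1c.png

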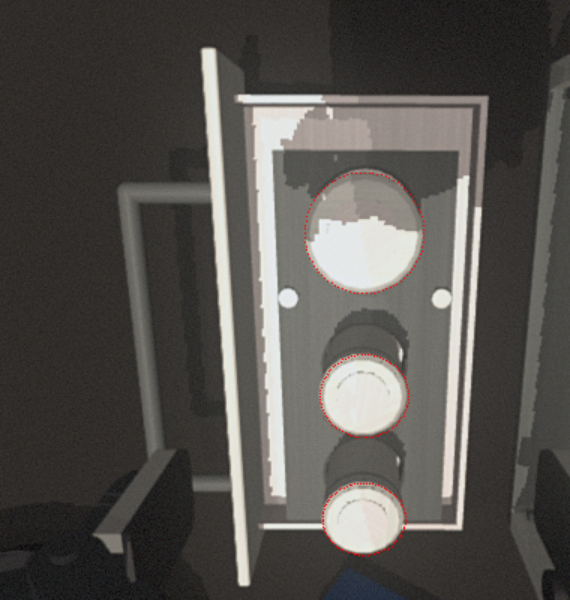

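All three lids match the seated z=100 circles. Now I'll work out the bar and unit-face geometry and go in front of the bar with the fingers shut.

```bash
python3 -c "
from h import *
C=cam('top');im=cv2.imread('pics/top0.png');g=cv2.cvtColor(im,cv2.COLOR_BGR2GRAY).astype(float)
X=np.array([-.1045,.9945]);ref=np.array([580,200.4])
for v in (190,215,240):
  row=g[v,170:215];u=170+np.argmin(np.diff(row))+.5;P=ray(C,[[u,v]],135)[0];print(u,P,'face from ref along x',(P[:2]-ref)@X)
# bar edges
for v in (205,215,225,235):
  row=g[v,276:305];k=[276+i for i in range(29) if row[i]>60];print(v,k[:1],k[-1:],[(ray(C,[[q,v]],79)[0][:2]-ref)@X for q in (k[0],k[-1])])
to([597.9,30.3,265],95.9)"
```

```text
185.5 [640.66216662 319.54831611 135.        ] face from ref along x 112.15380396370152
186.5 [580.48539632 313.55793164 135.        ] face from ref along x 112.48483909791901
187.5 [521.08537682 307.64486995 135.        ] face from ref along x 112.81160129084621
205 [288] [293] [np.float64(-126.17514644486278), np.float64(-138.51685379383483)]
215 [289] [294] [np.float64(-126.86084286873954), np.float64(-139.1705251144693)]
225 [290] [294] [np.float64(-127.5429878274886), np.float64(-137.36518944037266)]
235 [291] [295] [np.float64(-128.22160884128903), np.float64(-138.01845487168094)]
at [550.  197.4 265.3] ang 96.0 -> dxyz [  0.04  -3.01 -17.12] rx 0.002 t 22.05 F [-0.  -0.4 -0.7] open 84.9
```

jog_arm(deltas=[{"hand":5,"dx":0,"dy":-1,"dz":-5.7,"rx":0,"ry":0,"rz":0},{"hand":2,"dx":0,"dy":-2,"dz":-11.4,"rx":0,"ry":0,"rz":0},{"hand":0,"dx":0,"dy":-3,"dz":-17.1,"rx":0,"ry":0,"rz":0},{"hand":0,"dx":0,"dy":-3,"dz":-17.1,"rx":0,"ry":0,"rz":0},{"hand":0,"dx":0,"dy":-3,"dz":-17.1,"rx":0,"ry":0,"rz":0}])

```text
time: 22.68
tcp_pos: [597.8, 30.5, 263.9]
tcp_rot: [[-0.002, -0.995, -0.104], [0.0, -0.104, 0.995], [-1.0, 0.002, 0.0]]
contact_force: [-0.1, 0.5, -0.4]
opening: -0.1
```

jog_arm(deltas=[{"hand":0,"dx":5,"dy":0,"dz":0,"rx":0,"ry":0,"rz":0},{"hand":0,"dx":10,"dy":0,"dz":0,"rx":0,"ry":0,"rz":0},{"hand":0,"dx":15,"dy":0,"dz":0,"rx":0,"ry":0,"rz":0},{"hand":0,"dx":19.5,"dy":0,"dz":0,"rx":0,"ry":0,"rz":0},{"hand":0,"dx":20.3,"dy":0,"dz":0,"rx":0,"ry":0,"rz":0}])

```text
time: 23.3
tcp_pos: [595.8, 32.0, 58.1]
tcp_rot: [[-0.007, -0.994, -0.106], [0.001, -0.106, 0.994], [-1.0, 0.007, 0.001]]
contact_force: [-0.5, 0.0, 0.3]
opening: 0.2
```

jog_arm(deltas=[{"hand":0,"dx":0,"dy":0,"dz":0.6,"rx":0,"ry":0,"rz":0},{"hand":0,"dx":0,"dy":0,"dz":1.1,"rx":0,"ry":0,"rz":0},{"hand":0,"dx":0,"dy":0,"dz":1.6,"rx":0,"ry":0,"rz":0},{"hand":0,"dx":0,"dy":0,"dz":2.1,"rx":0,"ry":0,"rz":0},{"hand":0,"dx":0,"dy":0,"dz":2.6,"rx":0,"ry":0,"rz":0}])

```text
time: 23.92
tcp_pos: [593.6, 57.3, 59.2]
tcp_rot: [[-0.006, -0.994, -0.106], [-0.0, -0.106, 0.994], [-1.0, 0.006, 0.0]]
contact_force: [-0.5, -9.3, 3.8]
opening: -0.2
```

The fingers touch the bar at about 9 N, which matches the drawer friction. I'll push slowly.

jog_arm(deltas=[{"hand":0,"dx":0,"dy":0,"dz":0.8,"rx":0,"ry":0,"rz":0},{"hand":0,"dx":0,"dy":0,"dz":1.6,"rx":0,"ry":0,"rz":0},{"hand":0,"dx":0,"dy":0,"dz":2.4,"rx":0,"ry":0,"rz":0},{"hand":0,"dx":0,"dy":0,"dz":3.2,"rx":0,"ry":0,"rz":0},{"hand":0,"dx":0,"dy":0,"dz":4.0,"rx":0,"ry":0,"rz":0}])

```text
time: 24.55
tcp_pos: [589.5, 96.4, 59.5]
tcp_rot: [[-0.005, -0.994, -0.106], [-0.002, -0.106, 0.994], [-1.0, 0.005, -0.001]]
contact_force: [2.1, -8.8, -2.6]
opening: 0.2
```

jog_arm(deltas=[{"hand":0,"dx":0,"dy":0,"dz":0.8,"rx":0,"ry":0,"rz":0},{"hand":0,"dx":0,"dy":0,"dz":1.6,"rx":0,"ry":0,"rz":0},{"hand":0,"dx":0,"dy":0,"dz":2.4,"rx":0,"ry":0,"rz":0},{"hand":0,"dx":0,"dy":0,"dz":3.2,"rx":0,"ry":0,"rz":0},{"hand":0,"dx":0,"dy":0,"dz":4.0,"rx":0,"ry":0,"rz":0}])

```text
time: 25.18
tcp_pos: [585.5, 135.6, 59.6]
tcp_rot: [[-0.004, -0.994, -0.106], [-0.003, -0.106, 0.994], [-1.0, 0.005, -0.002]]
contact_force: [1.7, -8.1, -4.8]
opening: 0.0
```

```bash
python3 -c "
from h import *
s=r.read_state();X=np.array([-.1045,.9945]);p=s['tcp_pos'][:2]-np.array([580,200.4]);print(p@X,s['contact_force'])
shot('side','S1')
to([575.8,240,60],96)"
```

```text
-65.05111942998245 [ 1.72198613 -8.08274882 -4.80094196]
at [585.4 136.6  59.7] ang 96.1 -> dxyz [-0.05 -0.14 10.38] rx 0.002 t 25.23 F [ 0.2 -0.4 -0.7] open 0.1
```

jog_arm(deltas=[{"hand":0,"dx":0,"dy":0,"dz":0.8,"rx":0,"ry":0,"rz":0},{"hand":0,"dx":0,"dy":0,"dz":1.6,"rx":0,"ry":0,"rz":0},{"hand":0,"dx":0,"dy":0,"dz":2.4,"rx":0,"ry":0,"rz":0},{"hand":0,"dx":0,"dy":0,"dz":3.2,"rx":0,"ry":0,"rz":0},{"hand":0,"dx":0,"dy":0,"dz":4.0,"rx":0,"ry":0,"rz":0}])

```text
time: 25.85
tcp_pos: [581.3, 175.7, 59.7]
tcp_rot: [[-0.004, -0.994, -0.106], [-0.003, -0.106, 0.994], [-1.0, 0.004, -0.003]]
contact_force: [2.8, -8.4, -4.0]
opening: -0.2
```

jog_arm(deltas=[{"hand":0,"dx":0,"dy":0,"dz":0.7,"rx":0,"ry":0,"rz":0},{"hand":0,"dx":0,"dy":0,"dz":1.4,"rx":0,"ry":0,"rz":0},{"hand":0,"dx":0,"dy":0,"dz":2.1,"rx":0,"ry":0,"rz":0},{"hand":0,"dx":0,"dy":0,"dz":2.7,"rx":0,"ry":0,"rz":0},{"hand":0,"dx":0,"dy":0,"dz":3.2,"rx":0,"ry":0,"rz":0}])

```text
time: 26.48
tcp_pos: [578.2, 206.8, 59.8]
tcp_rot: [[-0.004, -0.994, -0.106], [-0.004, -0.106, 0.994], [-1.0, 0.004, -0.004]]
contact_force: [2.8, -7.7, -4.3]
opening: 0.3
```

jog_arm(deltas=[{"hand":0,"dx":0,"dy":0,"dz":0.4,"rx":0,"ry":0,"rz":0},{"hand":0,"dx":0,"dy":0,"dz":0.8,"rx":0,"ry":0,"rz":0},{"hand":0,"dx":0,"dy":0,"dz":1.1,"rx":0,"ry":0,"rz":0},{"hand":0,"dx":0,"dy":0,"dz":1.4,"rx":0,"ry":0,"rz":0},{"hand":0,"dx":0,"dy":0,"dz":1.7,"rx":0,"ry":0,"rz":0}])

```text
time: 27.1
tcp_pos: [576.5, 222.9, 59.8]
tcp_rot: [[-0.004, -0.994, -0.106], [-0.005, -0.106, 0.994], [-1.0, 0.004, -0.005]]
contact_force: [3.2, -8.0, -4.1]
opening: -0.5
```

```bash
python3 -c "
from h import *
to([575.8,240,60],96)
C=cam('top');im,_=shot('top','T1');g=cv2.cvtColor(im,cv2.COLOR_RGB2GRAY)
v=im[140:310,60:300,::-1];cv2.imwrite('pics/T1c.png',cv2.resize(v,None,fx=3.2,fy=3.2))"
```

```text
at [576.5 222.9  59.8] ang 96.1 -> dxyz [-0.03 -0.11  1.71] rx 0.002 t 27.1 F [ 3.2 -8.  -4.1] open -0.5
```

View pics/T1c.png

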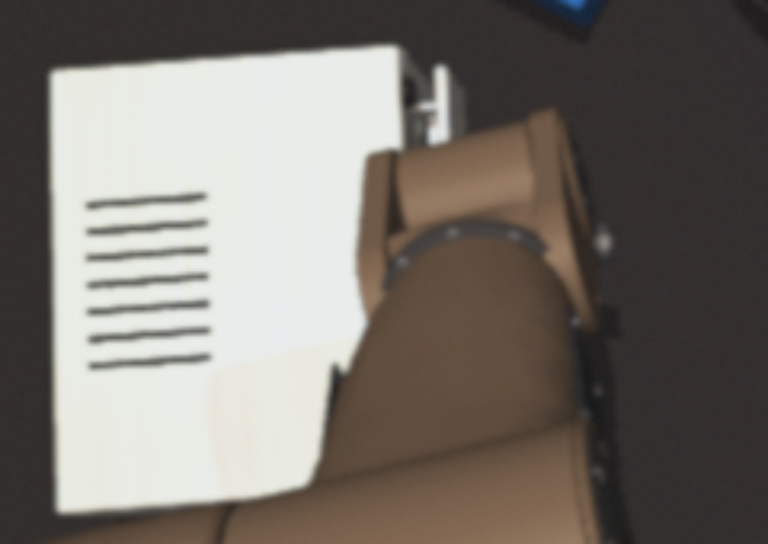

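The top view shows the drawer nearly shut, with the panel still about 15–20 mm from the face. I'll push slower for the last part.

jog_arm(deltas=[{"hand":0,"dx":0,"dy":0,"dz":0.25,"rx":0,"ry":0,"rz":0},{"hand":0,"dx":0,"dy":0,"dz":0.5,"rx":0,"ry":0,"rz":0},{"hand":0,"dx":0,"dy":0,"dz":0.75,"rx":0,"ry":0,"rz":0},{"hand":0,"dx":0,"dy":0,"dz":0.95,"rx":0,"ry":0,"rz":0},{"hand":0,"dx":0,"dy":0,"dz":1.1,"rx":0,"ry":0,"rz":0}])

```text
time: 27.78
tcp_pos: [575.5, 233.4, 59.8]
tcp_rot: [[-0.004, -0.994, -0.106], [-0.006, -0.106, 0.994], [-1.0, 0.004, -0.006]]
contact_force: [3.0, -6.7, -4.5]
opening: 0.1
```

jog_arm(deltas=[{"hand":0,"dx":0,"dy":0,"dz":0.15,"rx":0,"ry":0,"rz":0},{"hand":0,"dx":0,"dy":0,"dz":0.3,"rx":0,"ry":0,"rz":0},{"hand":0,"dx":0,"dy":0,"dz":0.4,"rx":0,"ry":0,"rz":0}])

```text
time: 28.15
tcp_pos: [575.2, 236.4, 59.8]
tcp_rot: [[-0.004, -0.994, -0.106], [-0.007, -0.106, 0.994], [-1.0, 0.004, -0.007]]
contact_force: [2.0, -8.2, -3.1]
opening: -0.2
```

jog_arm(deltas=[{"hand":0,"dx":0,"dy":0,"dz":0.15,"rx":0,"ry":0,"rz":0},{"hand":0,"dx":0,"dy":0,"dz":0.3,"rx":0,"ry":0,"rz":0},{"hand":0,"dx":0,"dy":0,"dz":0.4,"rx":0,"ry":0,"rz":0}])

```text
time: 28.52
tcp_pos: [574.9, 239.5, 59.8]
tcp_rot: [[-0.004, -0.994, -0.106], [-0.008, -0.106, 0.994], [-1.0, 0.005, -0.008]]
contact_force: [3.0, -7.4, -3.6]
opening: 0.3
```

jog_arm(deltas=[{"hand":0,"dx":0,"dy":0,"dz":0.15,"rx":0,"ry":0,"rz":0},{"hand":0,"dx":0,"dy":0,"dz":0.3,"rx":0,"ry":0,"rz":0}])

```text
time: 28.78
tcp_pos: [574.8, 240.0, 59.8]
tcp_rot: [[-0.004, -0.994, -0.106], [-0.012, -0.106, 0.994], [-1.0, 0.005, -0.011]]
contact_force: [5.4, -25.3, -2.2]
opening: -0.1
```

The force rose to 25 N with no further travel, right where shut was predicted. I'll back off, lift and check.

jog_arm(deltas=[{"hand":0,"dx":0,"dy":0,"dz":-0.5,"rx":0,"ry":0,"rz":0},{"hand":0,"dx":0,"dy":0,"dz":-2.5,"rx":0,"ry":0,"rz":0},{"hand":0,"dx":0,"dy":0,"dz":-6,"rx":0,"ry":0,"rz":0},{"hand":0,"dx":0,"dy":0,"dz":-8,"rx":0,"ry":0,"rz":0},{"hand":0,"dx":-2,"dy":0,"dz":-8,"rx":0,"ry":0,"rz":0}])

```text
time: 29.4
tcp_pos: [583.0, 158.8, 80.0]
tcp_rot: [[-0.007, -0.995, -0.104], [-0.012, -0.104, 0.995], [-1.0, 0.008, -0.011]]
contact_force: [-0.3, 0.2, 1.3]
opening: -0.1
```

jog_arm(deltas=[{"hand":0,"dx":-5,"dy":0,"dz":0,"rx":0,"ry":0,"rz":0},{"hand":0,"dx":-10,"dy":0,"dz":0,"rx":0,"ry":0,"rz":0},{"hand":0,"dx":-15,"dy":0,"dz":0,"rx":0,"ry":0,"rz":0},{"hand":0,"dx":-20,"dy":3,"dz":-3,"rx":0,"ry":0,"rz":0},{"hand":0,"dx":-20,"dy":6,"dz":-6,"rx":0,"ry":0,"rz":0}])

```text
time: 30.02
tcp_pos: [531.2, 94.6, 284.5]
tcp_rot: [[-0.001, -0.994, -0.105], [-0.011, -0.105, 0.994], [-1.0, 0.002, -0.011]]
contact_force: [0.6, -0.2, -1.0]
opening: -0.1
```

```bash
python3 -c "
from h import *
for i in range(2): r.camera('side')
im,C=shot('side','S2');to([575,100,280]);a=cv2.imread('pics/side0.png')
b,_=shot('top','T2');b=b[...,::-1]
o=np.vstack([cv2.resize(im[100:480,100:460,::-1],(400,422))]);p=cv2.resize(b[60:340,60:540],(400,233))
q=np.zeros((422,800,3),np.uint8);q[:,:400]=o;q[:233,400:]=p
d=cv2.absdiff(im[...,::-1],a).max(2);q[233:,400:]=cv2.cvtColor(cv2.resize(d[100:280,100:460],(400,189)),8)
cv2.imwrite('pics/S2c.png',q)"
```

```text
at [530.2  94.  282.2] ang 95.9 -> dxyz [ 0.19 -4.52  0.14] rx 0 t 30.18 F [ 0.3  0.3 -0.2] open -0.2
```

View pics/S2c.png

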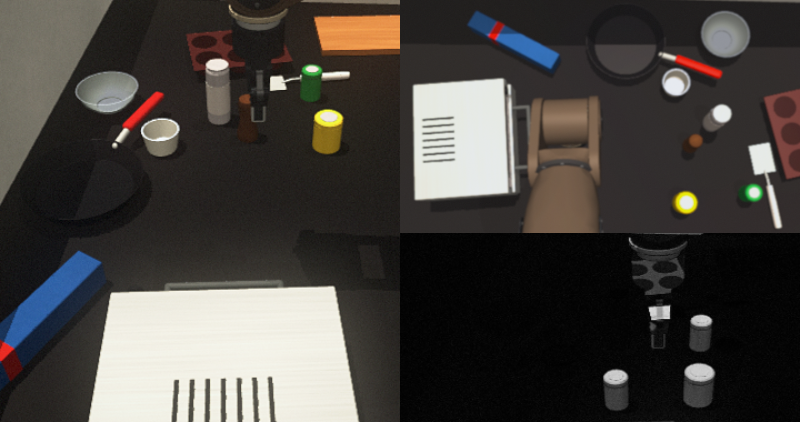

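```bash
python3 -c "
from h import *
C=cam('top');g=cv2.cvtColor(cv2.imread('pics/T2.png'),6).astype(int)
X=np.array([-.1045,.9945]);ref=np.array([580,200.4])
for v in (194,198,202,206,212):
  print(v,g[v,196:224].tolist())
  print([(u,round(float((ray(C,[[u,v]],79)[0][:2]-ref)@X),1)) for u in range(206,220,3)])"
```

```text
194 [71, 71, 70, 63, 51, 45, 45, 47, 47, 48, 47, 47, 47, 47, 51, 68, 91, 107, 106, 91, 79, 84, 97, 105, 107, 107, 108, 106]
[(206, 74.7), (209, 67.3), (212, 59.9), (215, 52.5), (218, 45.1)]
198 [76, 74, 69, 61, 51, 48, 48, 47, 46, 47, 47, 46, 46, 48, 48, 63, 88, 104, 106, 96, 85, 91, 103, 106, 107, 107, 107, 107]
[(206, 75.2), (209, 67.8), (212, 60.4), (215, 53.0), (218, 45.6)]
202 [79, 78, 75, 65, 52, 39, 37, 35, 34, 33, 33, 33, 34, 31, 34, 52, 81, 102, 107, 100, 91, 96, 104, 106, 106, 107, 107, 108]
[(206, 75.8), (209, 68.3), (212, 60.9), (215, 53.5), (218, 46.1)]
206 [81, 77, 76, 69, 58, 46, 42, 44, 46, 46, 46, 46, 47, 48, 48, 57, 79, 100, 108, 106, 102, 104, 105, 108, 106, 107, 106, 107]
[(206, 76.3), (209, 68.9), (212, 61.5), (215, 54.1), (218, 46.7)]
212 [82, 76, 78, 73, 64, 49, 46, 48, 48, 47, 47, 46, 46, 46, 47, 54, 73, 95, 107, 105, 103, 105, 106, 107, 107, 108, 107, 106]
[(206, 77.0), (209, 69.6), (212, 62.2), (215, 54.8), (218, 47.5)]
```

```bash
python3 -c "
from h import *
s=r.read_state();print(s['time'],np.abs(s['qd']).max());print(r.close_job())"
```

```text
30.225 0.030816696019652843
the job is handed in; nothing more can be done
None
```

All three moulds are seated in their pockets and the drawer is fully shut; I handed the job in at about 30 s.

- **Moulds:** The large mould went into the large pocket and the two small ones into the end and middle pockets. I found the true pocket positions with the wrist camera. Each mould touched the pocket floor at the expected height with a light force of about 4–9 N. In the wrist view taken before closing, all three lids matched seated height and none looked tilted.
- **Drawer:** I pushed it shut by the handle bar, at about 65 mm/s and then about 10 mm/s at the end. Resistance was steady at about 8 N, then rose to 25 N with no further travel. The bar then measured about 56 mm in front of the unit's face, which is the shut position.
- **Other things:** In the side view, compared before and after, the only changes are the three missing moulds and the arm. The yellow and green look-alikes, can, mill, ramekin and spatula have not moved.

Two measurements failed:
- The lid check on the end mould straight after placing it merged with a bright background, so I relied on the later wrist view.
- The first fit of the middle pocket followed its floor instead of its mouth, so I refitted it from a new view before use.

The top camera also placed the pockets about 3 mm from where the wrist camera did. I used the wrist values, and all three moulds went in without jamming.

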